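# Stir the deburring stones, hang up the rod and close the tub

### The job

Take the wooden stirring rod out of its forked rack and use it to stir the stones in the steel tub: with the rod's tip down among the stones, start at the cover's hinge side and go once all the way round the tub in a wide circle, anticlockwise as seen from above, back to the hinge side, so that at least four of the six stones end up clearly shifted (by more than half their width). Then hang the rod back in its rack, and after that lower the hinged cover gently until it is fully shut. Keep all six stones in the tub and leave the bench's other things where they are.

Things in the scene. Friction and masses are not known exactly. Their poses are not given: they have to be found in the camera images.
- rod: Pale wooden stirring rod, about 0.14 kg: a round dowel 18 mm in diameter and 155 mm long with a square handle block 42 x 42 mm, 60 mm tall, on top (215 mm in all). Origin at the centre of the dowel's lower end; z runs up to the handle; x and y are square to the handle's faces. It starts hanging upright in the rack by the handle's underside.
- rod_tip (a point): Centre of the dowel's lower end: the end that stirs (same point as the rod's origin). A stirring circle of about 45 mm radius about the tub's centre, tip some 10 mm over the tub's floor, ploughs through the stones yet leaves them room between dowel and wall.
- rod_grip (a point): Centre of the rod's square handle block, 185 mm above the tip; the block reaches 30 mm above and below this point.
- rack: Dark steel forked rack fixed on the bench. Origin on the bench below the seat; x runs from the fork's open mouth to its back post. Two level prongs (20 mm wide, 8 mm thick, tops 175 mm above the bench) with a 26 mm slot between them, open at x = -46 mm, closed at x = +14 mm. Nothing rises above the prongs. A 6 mm foot plate lies below. The dowel slips in and out through the mouth or from above.
- rack_seat (a point): Where the rod hangs: mid slot, level with the prongs' tops (175 mm above the bench). Hung back means the rod is upright with its axis within 25 mm of this point, the handle block's underside resting on both prongs, the tip then 20 mm above the bench.
- tub: Square open steel tub fixed on the bench, 194 x 194 mm outside, 70 mm high, walls and floor 4 mm. Origin under its centre, z up. The cover's hinge runs along the -y side; its free edge, when shut, lies on the +y side. Anticlockwise from above the hinge side (-y) is followed by +x, +y, -x. At the start the stones lie in a ring, clear of the tub's centre by 25 mm.
- cover (a joint): Angle of the tub's flat aluminium cover, 196 mm wide, 194 mm from hinge to free edge, 6 mm thick: 0 is fully shut on its stop, 1.57 upright, at most 1.85. It starts open, leaning a little outwards. The hinge is stiff (0.35 N m of friction): the cover stays where it is left and can be pushed over and down from outside with closed fingers, about 4 N at 150 mm from the hinge.
- cover_hinge (a point): Middle of the cover's hinge line, on the tub's -y side at 70 mm above the bench (tub frame: 0, -97, 70 mm). Axes as the tub's. The underside of the cover lies in the plane of the hinge line.
- cover_edge (a point): Middle of the cover's free edge, on its outer (upper when shut) face, 194 mm from the hinge.
- stone0: Ball-shaped white ceramic deburring stone, 30 mm in diameter, 30 g, loose on the tub's floor. Origin at its centre.
- stone1: Stubby cylindrical white ceramic deburring stone, 28 mm in diameter and 30 mm long, standing at the start, 30 g, loose on the tub's floor. Origin at its centre.
- stone2: Ball-shaped white ceramic deburring stone, 30 mm in diameter, 30 g, loose on the tub's floor. Origin at its centre.
- stone3: Stubby cylindrical white ceramic deburring stone, 28 mm in diameter and 30 mm long, standing at the start, 30 g, loose on the tub's floor. Origin at its centre.
- stone4: Ball-shaped white ceramic deburring stone, 30 mm in diameter, 30 g, loose on the tub's floor. Origin at its centre.
- stone5: Stubby cylindrical white ceramic deburring stone, 28 mm in diameter and 30 mm long, standing at the start, 30 g, loose on the tub's floor. Origin at its centre.
- pliers: Bystander: slip-joint pliers lying flat, 170 mm long, up to 20 mm high; leave it alone.
- clamp_a: Bystander: smaller steel C-clamp lying flat, frame 120 mm long, 21 mm high; leave it alone.
- clamp_b: Bystander: larger steel C-clamp lying flat, frame 150 mm long, 21 mm high; leave it alone.
- dish: Bystander: white ceramic dish of washers, 110 mm across, 32 mm high; leave it alone.
- screwdriver: Bystander: screwdriver lying flat, 190 mm long; leave it alone.
Mind the look-alikes: they are no part of the job. Of the things like the rod, leave any that is blue; of the rest the larger one is meant.

How it is judged:
By the outcome, as a careful person would: the job done as asked, in the order asked, and still so for the second after the job is handed in, with the robot touching nothing.
It also fails if it takes over 72 s, if anything falls off the work surface, if the arm or the gripper's body presses on something with over 40 N, if the wrist force passes 120 N, or if a joint passes its speed limit or range.

### The arm

A 6-joint arm with a two-finger parallel gripper is mounted at the origin on the work surface. World frame = base frame: x ahead of the robot, y to its left, z up, the work surface at z = 0. Lengths are in mm, angles in degrees, forces in N, time in s.
With the tool pointing down it reaches from about 300 to 850 mm from the base axis. Payload 4.2 kg.
Tool frame: the origin (TCP) lies on the front face of the gripper's body, between the roots of the fingers; the fingertips stand 78 mm ahead of it and the grasp point (between the pads) lies 60 mm ahead of it; x points along the fingers, y is the direction in which the jaws open and shut, and the axes are right-handed (so a half turn about x gives the same grasp; the last joint's range is limited). The gripper opens to 91 mm and grips with 3 to 60 N. Pads are 32 mm wide; open, the fingers measure 118 mm over their backs; the gripper's body (76 mm by 178 mm) begins 60 mm behind the grasp point.
Start: joints at [-66.75, 18.312, 89.639, -0, 72.044, -1.146], TCP at [237.506, -523.666, 292.276] pointing down, gripper open.
Joint ranges: [-177.97, 177.97], [-48.28, 115.42], [12.27, 149.76], [-77.06, 257.06], [2.81, 150.46], [-146.56, 146.56]. Speed limits (degrees/s): [147.25, 147.25, 180, 180, 180, 180].

### API

Orientations are given as [roll, pitch, yaw] about the fixed x, y, z axes, in that order (R = Rz(yaw) Ry(pitch) Rx(roll)).
In Python, from workcell import status, viewer, env gives the robot as it stands. The module is installed in compiled form; this text tells all that it offers.
- The arm moves only by the tool move_arm, never from a script. Its argument "moves" is a list of rows, each a list of 3 entries, a list of its own where there are three numbers: the shift along the tool's x, y, z in cm, then the turn about the tool's x in rad, then the gripper's target within -1 to 1 (fully open at 1, half-way at 0, shut at -1). A call has 1 to 20 rows; each row is the pose to reach, as a shift and turn from the pose commanded when the call began, along the tool's axes at that moment; what a row does not reach only later rows make up. A row lasts 1/8 s, in which the tool goes at most 62.5 mm and 10.7 degrees, less where a joint would pass 70% of its speed; a pose out of reach is approached as far as the arm can. A call with a gripper value outside its range is refused whole. The fingers move at their own pace and stop on an object; "force" is the grip in N (left out, the last holds). Time passes only in rows, so rows that repeat a pose let the fingers close. It gives the time, the measured TCP pose, the force and the opening at its end, in the units of the state.
- status.state(): the state, without advancing time (a new reading comes with each control period).
- viewer.grab_frame(name): name is "scene" or "top" or "wrist"; returns the picture (420x560x3 uint8, red, green, blue); there is no depth.
- viewer.get_calibration(name): a dict with "camera_matrix" (3x3 intrinsics, pixels), "D" ([k1, k2, p1, p2, k3] as OpenCV has them; the pictures are not rectified), "eye" and "rotation" of the camera in the world. Camera axes: x right, y down, z forward; pixel columns grow to the right and rows downward; lengths in mm; the calibration is good to about 2 mm. A picture is of the moment at which its call begins: read the wrist's pose just before it. get_calibration takes no time and is no camera call; for the wrist camera it gives the pose at the moment of the call.
- env.job_done(): hands the job in, once; it reports no verdict.
The state is a dict: "time_s": time; "qpos": joint angles; "qvel": joint speeds; "effort": joint torques, N m; "ee_pos": TCP position; "ee_rot": TCP orientation; "force": force on the tool from outside, world axes, zero at the start; "torque": the same for the moment, N m; "gripper_width": finger opening in mm.
Only numpy, scipy, OpenCV 4.12 (cv2) and the standard library are available. Lean on these libraries where they do the work, as an engineer would, in place of code of your own. Each camera call takes 0.05 s, during which the arm holds its last target.

## Working session

There is one attempt and no reset: what is moved stays moved. The work goes in short steps, Python scripts to look and compute and a tool call to move; the robot and the scene stay as the last step left them, time stands still between calls to the robot, and variables do not carry over. Pictures are saved under pics/ and viewed, and the job is handed in when it is done.

Besides the shell and the picture viewer there is one more tool, called after ">>>" as a command line: name --argument value ..., lists and objects as JSON in quotes. move_arm: Moves the arm, as the interface text tells. Its arguments: {"type":"object","properties":{"moves":{"type":"array","items":{"type":"array"}},"force":{"type":"number"}},"required":["moves"]}

```bash
mkdir -p pics; python3 - <<'E'
from workcell import status, viewer, env
import cv2
print(status.state())
for n in ["scene","top","wrist"]:
    c=viewer.get_calibration(n); print(n,c)
    f=viewer.grab_frame(n); cv2.imwrite(f"pics/a_{n}.png",f[:,:,::-1])
E
```

```text
{'time_s': 0.0, 'qpos': array([-6.67517331e+01,  1.83495664e+01,  8.97058730e+01, -2.54622337e-03,
        7.20422520e+01, -1.14619241e+00]), 'qvel': array([-0.1152463 , -0.13771839, -0.14743167, -0.0682118 , -0.10473692,
        0.02585303]), 'effort': array([-1.21140372e-03, -4.12459731e+01, -2.31971204e+01,  7.24171568e-02,
        4.57387569e-02, -1.30706981e-04]), 'ee_pos': array([ 237.32977914, -523.33879352,  291.44456347]), 'ee_rot': array([-89.72666524,  89.90227861, 114.66858116]), 'force': array([ 0.36895815, -1.2073672 ,  0.29776395]), 'torque': array([ 0.02846314, -0.0012732 , -0.0276699 ]), 'gripper_width': 91.13040645982583}
scene {'camera_matrix': array([[465.8646548 ,   0.        , 280.60639548],
       [  0.        , 465.8646548 , 213.99904015],
       [  0.        ,   0.        ,   1.        ]]), 'D': array([-0.02102377,  0.        ,  0.        ,  0.        ,  0.        ]), 'eye': array([1466.24183358,  -17.58962046,  928.8090458 ]), 'rotation': array([-130.34137083,    0.53125099,   88.37182966])}
top {'camera_matrix': array([[385.81628747,   0.        , 280.84677369],
       [  0.        , 385.81628747, 199.21342349],
       [  0.        ,   0.        ,   1.        ]]), 'D': array([0.01710358, 0.        , 0.        , 0.        , 0.        ]), 'eye': array([ 520.90811889,   -8.77803483, 1126.33343534]), 'rotation': array([-177.60440536,    1.16436982,  -90.82045904])}
wrist {'camera_matrix': array([[367.81960679,   0.        , 288.50932658],
       [  0.        , 367.81960679, 204.39627975],
       [  0.        ,   0.        ,   1.        ]]), 'D': array([-0.05593321,  0.        ,  0.        ,  0.        ,  0.        ]), 'eye': array([ 303.87436809, -493.12921051,  384.24057893]), 'rotation': array([ 1.64864032e+02,  6.53555209e-02, -6.55885197e+01])}
```

View pics/a_scene.png

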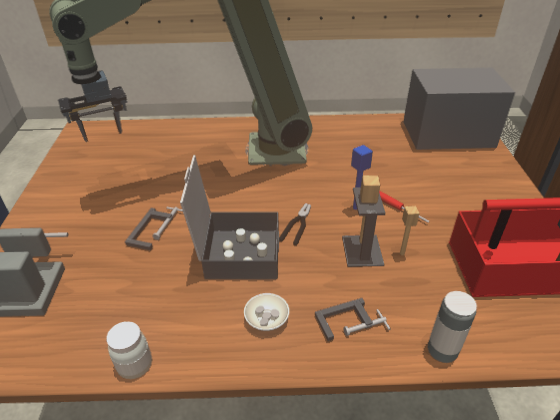

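View pics/a_top.png

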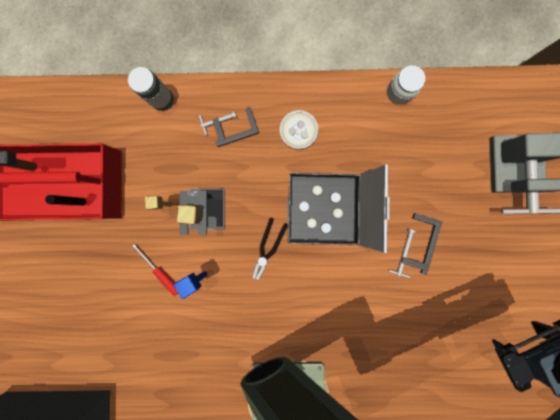

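View pics/a_wrist.png

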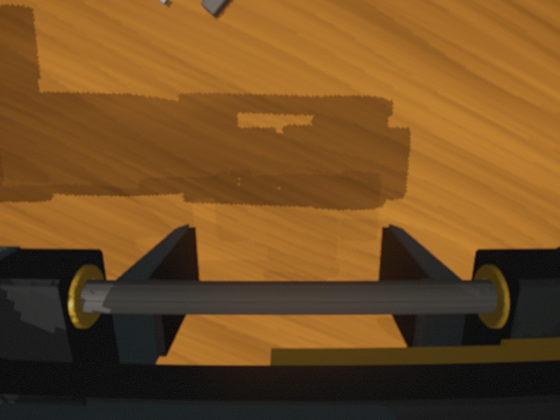

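The scene shows these rod candidates (top view): pale block in the dark rack at (187,214), a smaller pale one at (152,202), and a blue one at (188,286). I choose the larger pale one in the rack and check it in a crop.

```bash
cat > h.py <<'E'
import numpy as np, cv2
from scipy.spatial.transform import Rotation as R
from workcell import status, viewer, env
def cal(n):
    c=viewer.get_calibration(n); return c['camera_matrix'],c['D'],np.array(c['eye']),R.from_euler('xyz',c['rotation'],degrees=True).as_matrix()
def ray(n,px,c=None):
    K,D,e,M=c or cal(n)
    u=cv2.undistortPoints(np.array([[px]],float),K,D)[0,0]
    return e,M@np.array([u[0],u[1],1])
def atz(n,px,z,c=None):
    e,d=ray(n,px,c); return (e+d*(z-e[2])/d[2]).round(1)
def proj(n,P,c=None):
    K,D,e,M=c or cal(n)
    p,_=cv2.projectPoints(((np.atleast_2d(P)-e)@M),np.zeros(3),np.zeros(3),K,D); return p[:,0].round(1)
def tri(n1,p1,n2,p2):
    a,d=ray(n1,p1); b,f=ray(n2,p2)
    s=np.linalg.lstsq(np.c_[d,-f],b-a,rcond=None)[0]
    return (((a+d*s[0])+(b+f*s[1]))/2).round(1), np.linalg.norm(a+d*s[0]-b-f*s[1]).round(1)
def crop(src,x0,y0,w,h,s,out):
    i=cv2.imread(src)[y0:y0+h,x0:x0+w]; cv2.imwrite(out,cv2.resize(i,None,fx=s,fy=s,interpolation=cv2.INTER_CUBIC))
E
python3 - <<'E'
from h import *
crop('pics/a_top.png',130,170,120,100,6,'pics/c1.png')
crop('pics/a_top.png',280,155,120,100,6,'pics/c2.png')
crop('pics/a_scene.png',330,140,110,130,4.5,'pics/c3.png')
crop('pics/a_scene.png',170,150,120,135,4.4,'pics/c4.png')
E
```

```text
(no output)
```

View pics/c1.png

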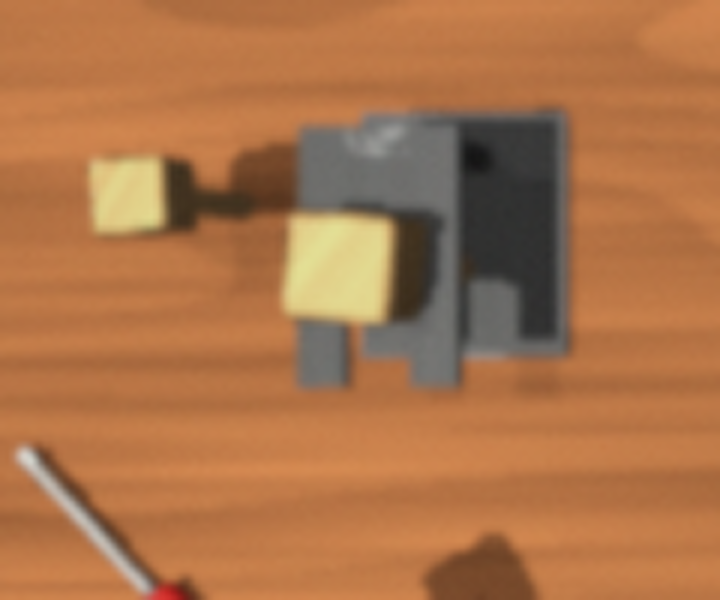

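View pics/c2.png

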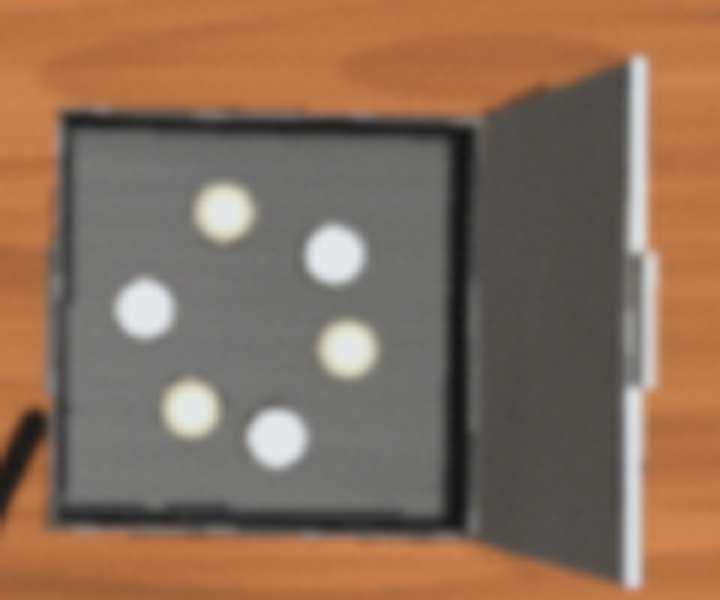

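View pics/c3.png

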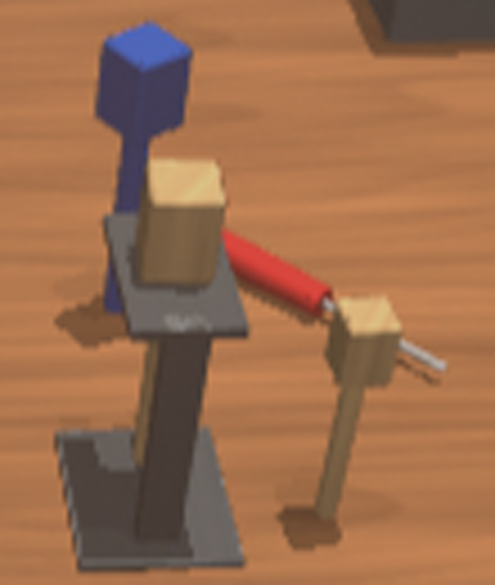

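View pics/c4.png

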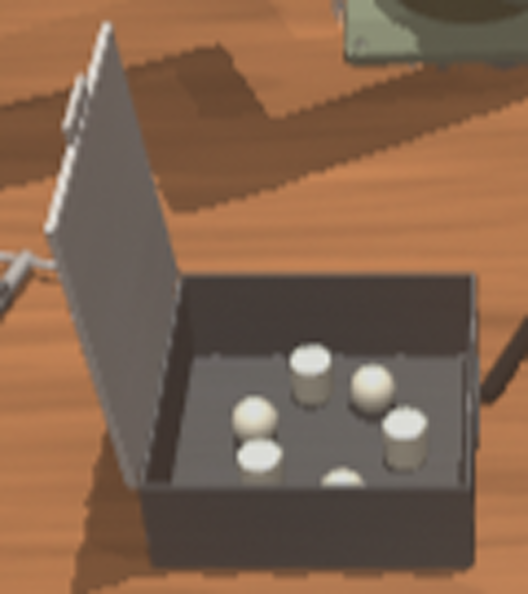

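```bash
python3 - <<'E'
from h import *
c=cal('top')
f=lambda l,z,o:np.array([atz('top',(o[0]+(x+.5)/6-.5,o[1]+(y+.5)/6-.5),z,c) for x,y in l])
def rep(n,P):
    print(n,P[:,:2].tolist(),'mean',P.mean(0).round(1),'edges',[(np.linalg.norm(P[i]-P[i-1]).round(1),np.degrees(np.arctan2(*(P[i]-P[i-1])[1::-1])).round(1)) for i in range(len(P))])
rep('handle',f([(291,214),(395,216),(386,324),(284,315)],235,(130,170)))
rep('rack',f([(300,127),(460,124),(460,387),(299,386)],175,(130,170)))
rep('prongin',f([(348,388),(412,388)],175,(130,170)))
rep('foot',f([(364,112),(568,112),(566,355),(362,355)],6,(130,170)))
rep('tub',f([(62,112),(482,118),(474,534),(52,525)],70,(280,155)))
rep('tubfloor',f([(75,132),(450,138),(446,510),(66,505)],4,(280,155)))
S=f([(224,211),(335,254),(145,308),(347,349),(190,408),(277,437)],19,(280,155)); rep('st',S)
# scene checks
s=lambda l,z,o,k:np.array([atz('scene',(o[0]+(x+.5)/k-.5,o[1]+(y+.5)/k-.5),z) for x,y in l])
rep('handle s',s([(150,162),(218,162),(225,206),(145,201)],235,(330,140),4.5))
rep('tub s',s([(180,275),(476,274),(470,489),(135,488)],70,(170,150),4.4))
k=4.4
print('cover edge corners',[tri('scene',(170+a/k,150+b/k),'top',(280+x/6,155+y/6)) for a,b,x,y in [(50,232,640,58),(107,25,632,586)]])
E
```

```text
handle [[548.1, 247.5], [546.7, 207.2], [505.1, 210.9], [509.1, 250.4]] mean [527.2 229.  235. ] edges [(np.float64(39.1), np.float64(-4.3)), (np.float64(40.3), np.float64(-92.0)), (np.float64(41.8), np.float64(174.9)), (np.float64(39.7), np.float64(84.2))]
rack [[585.8, 260.9], [586.0, 194.6], [477.7, 195.3], [479.0, 261.7]] mean [532.1 228.1 175. ] edges [(np.float64(106.8), np.float64(-0.4)), (np.float64(66.3), np.float64(-89.8)), (np.float64(108.3), np.float64(179.6)), (np.float64(66.4), np.float64(88.9))]
prongin [[477.9, 241.5], [477.6, 215.1]] mean [477.8 228.3 175. ] edges [(np.float64(26.4), np.float64(89.3)), (np.float64(26.4), np.float64(-90.7))]
foot [[604.2, 277.6], [602.6, 178.0], [484.7, 179.9], [486.1, 279.0]] mean [544.4 228.6   6. ] edges [(np.float64(118.1), np.float64(-0.7)), (np.float64(99.6), np.float64(-90.9)), (np.float64(117.9), np.float64(179.1)), (np.float64(99.1), np.float64(89.2))]
tub [[636.4, -13.9], [630.5, -205.2], [441.7, -197.2], [448.1, -6.5]] mean [ 539.2 -105.7   70. ] edges [(np.float64(188.4), np.float64(-2.3)), (np.float64(191.4), np.float64(-
[... 679 characters left out ...]
64(109.8)), (np.float64(43.5), np.float64(-109.2))]
handle s [[506.9, 212.7], [508.5, 251.1], [549.7, 247.1], [543.4, 204.0]] mean [527.1 228.7 235. ] edges [(np.float64(37.5), np.float64(166.6)), (np.float64(38.4), np.float64(87.6)), (np.float64(41.4), np.float64(-5.5)), (np.float64(43.6), np.float64(-98.3))]
tub s [[438.9, -197.5], [445.5, -4.6], [638.7, -12.7], [630.7, -207.2]] mean [ 538.4 -105.5   70. ] edges [(np.float64(192.0), np.float64(177.1)), (np.float64(193.0), np.float64(88.0)), (np.float64(193.4), np.float64(-2.4)), (np.float64(194.7), np.float64(-92.4))]
cover edge corners [(array([ 631.1, -228.5,  261.1]), np.float64(2.3)), (array([ 435.2, -220.8,  260.5]), np.float64(1.9))]
```

```bash
python3 - <<'E'
from h import *
s=status.state(); print(R.from_euler('xyz',s['ee_rot'],degrees=True).as_matrix().round(4).T)  # rows= tool axes in world
c=cal('wrist'); print((c[2]-s['ee_pos'])@R.from_euler('xyz',s['ee_rot'],degrees=True).as_matrix())
k=4.5
print('small', tri('scene',(330+365/k,140+315/k),'top',(130+128/6,170+195/6)))
print('blue', tri('scene',(330+146/k,140+46/k),'top',(187,288)))
print('rodtop', tri('scene',(330+185/k,140+183/k),'top',(130+339/6,170+267/6)))
E
```

```text
[[-5.000e-04  1.200e-03 -1.000e+00]
 [ 4.130e-01 -9.107e-01 -1.300e-03]
 [-9.107e-01 -4.130e-01 -0.000e+00]]
[-92.73923858  -0.21428682 -73.06653114]
small (array([558.3, 336.7, 159.9]), np.float64(0.1))
blue (array([353.4, 236.3, 211.8]), np.float64(5.3))
rodtop (array([526.4, 229.5, 232.7]), np.float64(1.7))
```

>>> move_arm --moves '[[[-6,0,0],0,1],[[-9,-4,-4],-0.15,1],[[-9,-8,-8],-0.3,1],[[-9,-12,-12],-0.45,1],[[-9,-16,-16],-0.6,1],[[-9,-20,-20],-0.75,1],[[-9,-24,-24],-0.9,1],[[-9,-28,-28],-1.066,1],[[-9,-32,-32],-1.066,1],[[-9,-36,-36],-1.066,1],[[-9,-40,-40],-1.066,1],[[-9,-44,-44],-1.066,1],[[-9,-48,-48],-1.066,1],[[-9,-52,-53],-1.066,1],[[-9,-55,-56],-1.066,1],[[-9,-56.6,-57.4],-1.066,1],[[-9,-56.6,-57.4],-1.066,1],[[-9,-56.6,-57.4],-1.066,1]]' --force 50

```text
time_s: 2.4
ee_pos: [526.0, 227.6, 382.4]
ee_rot: [-8.7, 89.9, -103.3]
force: [0.1, -0.1, 0.8]
gripper_width: 91.0
```

```bash
cat >> h.py <<'E'
def tool():
    s=status.state(); M=R.from_euler('xyz',s['ee_rot'],degrees=True).as_matrix()
    print('t',round(s['time_s'],2),'tcp',s['ee_pos'].round(1),'yaw_y',np.degrees(np.arctan2(M[1,1],M[0,1])).round(2),'F',s['force'].round(1),'T',s['torque'].round(2),'w',round(s['gripper_width'],1)); return s,M
E
python3 - <<'E'
from h import *
s,M=tool()
f=viewer.grab_frame('wrist'); cv2.imwrite('pics/w1.png',f[:,:,::-1])
y=np.radians(-4.5);u=np.array([np.cos(y),np.sin(y)]);v=np.array([-u[1],u[0]])
print(proj('wrist',[[*(np.array([527,229])+21*a*u+21*b*v),235] for a,b in [(1,1),(1,-1),(-1,-1),(-1,1)]]))
E
```

```text
t 2.4 tcp [526.  227.6 382.4] yaw_y -4.58 F [ 0.1 -0.1  0.8] T [ 0.03 -0.12 -0.02] w 91.0
[[321.9 183.6]
 [320.5 242.6]
 [260.3 242.7]
 [258.9 183.7]]
```

View pics/w1.png

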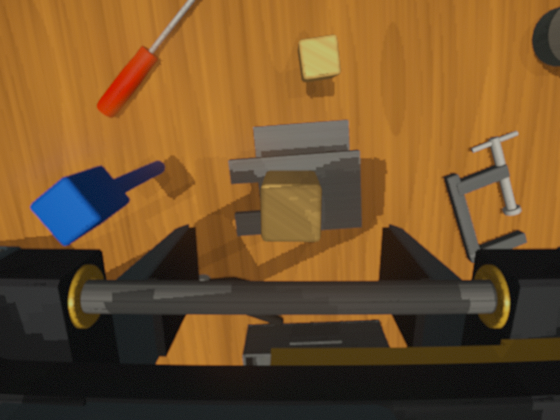

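>>> move_arm --moves '[[[4,0,-0.1],0,1],[[8,0,-0.1],0,1],[[10.5,0,-0.1],0,1],[[11.2,0,-0.1],0,1],[[11.2,0,-0.1],0,1],[[11.2,0,-0.1],0,0],[[11.2,0,-0.1],0,-0.3],[[11.2,0,-0.1],0,-0.6],[[11.2,0,-0.1],0,-1],[[11.2,0,-0.1],0,-1],[[11.2,0,-0.1],0,-1],[[11.2,0,-0.1],0,-1]]' --force 50

```text
time_s: 3.95
ee_pos: [526.6, 229.9, 270.2]
ee_rot: [89.4, 90.0, -5.1]
force: [0.3, 0.1, 0.3]
gripper_width: 41.9
```

```bash
python3 - <<'E'
from h import *
s,M=tool()
f=viewer.grab_frame('scene'); cv2.imwrite('pics/s1.png',f[:,:,::-1])
E
```

```text
t 3.95 tcp [526.6 229.9 270.2] yaw_y -4.53 F [0.3 0.1 0.3] T [-0.   -0.1   0.06] w 41.9
```

View pics/s1.png

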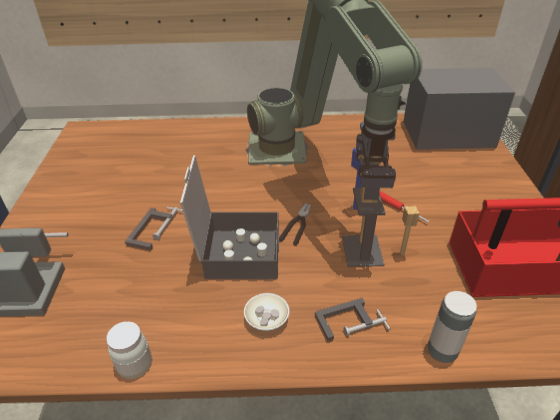

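>>> move_arm --moves '[[[-1,0,0],0,-1],[[-5,0,0],0,-1],[[-9,0,0],0,-1],[[-13,0,0],0,-1],[[-16.5,0,0],0,-1],[[-17,0,0],0,-1],[[-17,0,0],0,-1],[[-17,0.5,4],0,-1],[[-17,1,8],0,-1],[[-17,1.5,13],0,-1],[[-17,2,18],0,-1],[[-17,2.6,23],0,-1],[[-16,3.2,28],0,-1],[[-14,3.6,31],0,-1],[[-11,3.8,32.8],0,-1],[[-9,3.9,33.3],0,-1],[[-9,3.9,33.3],0,-1],[[-9,3.9,33.3],0,-1]]'

```text
time_s: 6.25
ee_pos: [539.2, -104.9, 360.2]
ee_rot: [-111.8, 90.0, 153.7]
force: [0.5, 0.6, -0.9]
gripper_width: 41.7
```

```bash
python3 - <<'E'
from h import *
s,M=tool()
for n in ('scene','wrist'):
    f=viewer.grab_frame(n); cv2.imwrite(f'pics/{n}2.png',f[:,:,::-1])
t=s['ee_pos']+[0,-1,-250]
print(t,proj('scene',[t,t+[0,0,100]]),proj('wrist',[t]))
crop('pics/scene2.png',150,60,170,230,2.6,'pics/s2c.png')
E
```

```text
t 6.25 tcp [ 539.2 -104.9  360.2] yaw_y -4.51 F [ 0.5  0.6 -0.9] T [ 0.   -0.15 -0.04] w 41.7
[ 539.1652808  -105.85343152  110.16707066] [[240.3 224. ]
 [237.7 194.2]] [[288.4 185.7]]
```

View pics/s2c.png

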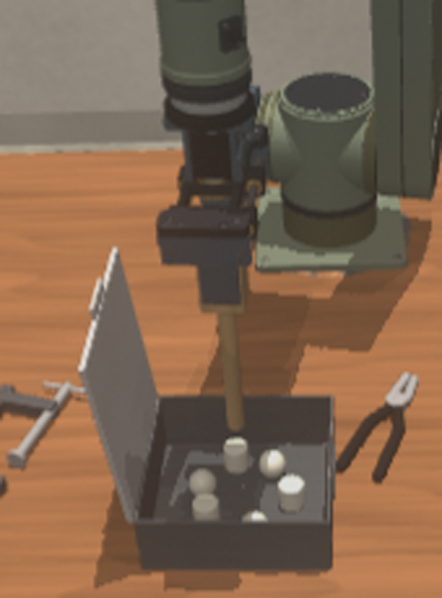

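View pics/wrist2.png

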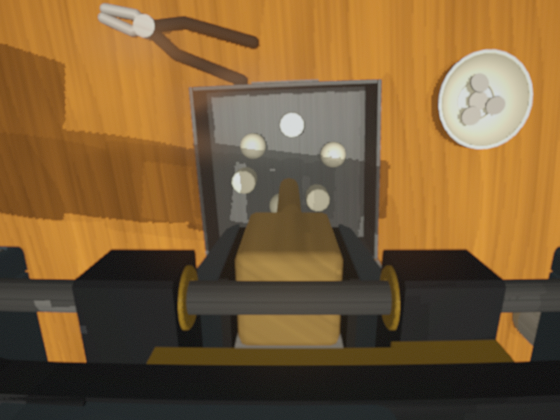

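```bash
python3 - <<'E'
import numpy as np
p=lambda psi:4.7*np.array([np.cos(np.radians(psi)),-np.sin(np.radians(psi))])
s=-88
print('out',p(s).round(2))
for a0 in (0,126,252):
    b=p(s+a0); 
    print([[[0,*[float(x) for x in (p(s+a)-b).round(2)]],0,-1] for a in np.arange(a0+7,min(a0+126,367)+.1,7)])
E
```

```text
out [0.16 4.7 ]
[[[0, 0.57, -0.06], 0, -1], [[0, 1.13, -0.18], 0, -1], [[0, 1.67, -0.37], 0, -1], [[0, 2.19, -0.63], 0, -1], [[0, 2.66, -0.94], 0, -1], [[0, 3.1, -1.32], 0, -1], [[0, 3.49, -1.74], 0, -1], [[0, 3.82, -2.21], 0, -1], [[0, 4.1, -2.71], 0, -1], [[0, 4.31, -3.24], 0, -1], [[0, 4.45, -3.8], 0, -1], [[0, 4.52, -4.37], 0, -1], [[0, 4.53, -4.94], 0, -1], [[0, 4.46, -5.51], 0, -1], [[0, 4.33, -6.07], 0, -1], [[0, 4.13, -6.61], 0, -1], [[0, 3.86, -7.12], 0, -1], [[0, 3.54, -7.59], 0, -1]]
[[[0, -0.38, -0.43], 0, -1], [[0, -0.81, -0.81], 0, -1], [[0, -1.28, -1.14], 0, -1], [[0, -1.79, -1.4], 0, -1], [[0, -2.33, -1.6], 0, -1], [[0, -2.89, -1.73], 0, -1], [[0, -3.46, -1.8], 0, -1], [[0, -4.03, -1.79], 0, -1], [[0, -4.6, -1.72], 0, -1], [[0, -5.16, -1.58], 0, -1], [[0, -5.69, -1.37], 0, -1], [[0, -6.19, -1.09], 0, -1], [[0, -6.66, -0.76], 0, -1], [[0, -7.08, -0.37], 0, -1], [[0, -7.46, 0.07], 0, -1], [[0, -7.77, 0.54], 0, -1], [[0, -8.03, 1.06], 0, -1], [[0, -8.22, 1.6], 0, -1]]
[[[0, -0.12, 0.56], 0, -1], [[0, -0.18, 1.13], 0, -1], [[0, -0.16, 1.71], 0, -1], [[0, -0.08, 2.27], 0, -1], [[0, 0.07, 2.83], 0, -1], [[0, 0.29, 3.36], 0, -1], [[0, 0.58, 3.86], 0, -1], [[0, 0.92, 4.32], 0, -1], [[0, 1.31, 4.73], 0, -1], [[0, 1.76, 5.1], 0, -1], [[0, 2.24, 5.41], 0, -1], [[0, 2.76, 5.65], 0, -1], [[0, 3.3, 5.84], 0, -1], [[0, 3.86, 5.95], 0, -1], [[0, 4.44, 5.99], 0, -1], [[0, 5.01, 5.97], 0, -1]]
```

>>> move_arm --moves '[[[3,0,0],0,-1],[[6,0,0],0,-1],[[8,0,0],0,-1],[[9.3,0,0],0,-1],[[9.6,0,0],0,-1],[[9.6,0,0],0,-1],[[9.6,0.05,0.8],0,-1],[[9.6,0.1,1.6],0,-1],[[9.6,0.12,2.4],0,-1],[[9.6,0.14,3.2],0,-1],[[9.6,0.15,4.0],0,-1],[[9.6,0.16,4.7],0,-1],[[9.6,0.16,4.7],0,-1]]'

```text
time_s: 7.98
ee_pos: [537.0, -152.7, 264.2]
ee_rot: [-15.9, 90.0, -110.5]
force: [-0.3, 0.3, -1.4]
gripper_width: 41.9
```

```bash
python3 - <<'E'
from h import *
s,M=tool()
for n in ('scene','wrist'):
    f=viewer.grab_frame(n); cv2.imwrite(f'pics/{n}3.png',f[:,:,::-1])
crop('pics/scene3.png',150,60,170,230,2.6,'pics/s3c.png')
E
```

```text
t 7.97 tcp [ 537.  -152.7  264.2] yaw_y -4.58 F [-0.3  0.3 -1.4] T [-0.07 -0.09 -0.02] w 41.9
```

View pics/s3c.png

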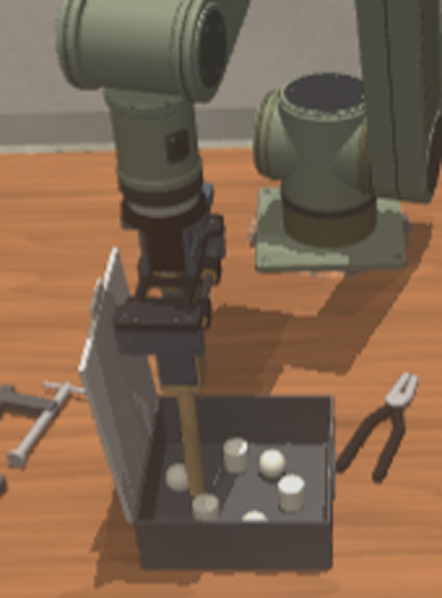

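>>> move_arm --moves '[[[0,0.57,-0.06],0,-1],[[0,1.13,-0.18],0,-1],[[0,1.67,-0.37],0,-1],[[0,2.19,-0.63],0,-1],[[0,2.66,-0.94],0,-1],[[0,3.1,-1.32],0,-1],[[0,3.49,-1.74],0,-1],[[0,3.82,-2.21],0,-1],[[0,4.1,-2.71],0,-1],[[0,4.31,-3.24],0,-1],[[0,4.45,-3.8],0,-1],[[0,4.52,-4.37],0,-1],[[0,4.53,-4.94],0,-1],[[0,4.46,-5.51],0,-1],[[0,4.33,-6.07],0,-1],[[0,4.13,-6.61],0,-1],[[0,3.86,-7.12],0,-1],[[0,3.54,-7.59],0,-1]]'

```text
time_s: 10.32
ee_pos: [578.1, -78.9, 264.3]
ee_rot: [26.4, 90.0, -68.2]
force: [-0.2, -0.1, -1.2]
gripper_width: 41.7
```

>>> move_arm --moves '[[[0,-0.38,-0.43],0,-1],[[0,-0.81,-0.81],0,-1],[[0,-1.28,-1.14],0,-1],[[0,-1.79,-1.4],0,-1],[[0,-2.33,-1.6],0,-1],[[0,-2.89,-1.73],0,-1],[[0,-3.46,-1.8],0,-1],[[0,-4.03,-1.79],0,-1],[[0,-4.6,-1.72],0,-1],[[0,-5.16,-1.58],0,-1],[[0,-5.69,-1.37],0,-1],[[0,-6.19,-1.09],0,-1],[[0,-6.66,-0.76],0,-1],[[0,-7.08,-0.37],0,-1],[[0,-7.46,0.07],0,-1],[[0,-7.77,0.54],0,-1],[[0,-8.03,1.06],0,-1],[[0,-8.22,1.6],0,-1]]'

```text
time_s: 12.58
ee_pos: [494.9, -89.1, 264.3]
ee_rot: [43.1, 90.0, -51.5]
force: [0.5, -0.3, -1.1]
gripper_width: 41.9
```

>>> move_arm --moves '[[[0,-0.12,0.56],0,-1],[[0,-0.18,1.13],0,-1],[[0,-0.16,1.71],0,-1],[[0,-0.08,2.27],0,-1],[[0,0.07,2.83],0,-1],[[0,0.29,3.36],0,-1],[[0,0.58,3.86],0,-1],[[0,0.92,4.32],0,-1],[[0,1.31,4.73],0,-1],[[0,1.76,5.1],0,-1],[[0,2.24,5.41],0,-1],[[0,2.76,5.65],0,-1],[[0,3.3,5.84],0,-1],[[0,3.86,5.95],0,-1],[[0,4.44,5.99],0,-1],[[0,5.01,5.97],0,-1],[[0,5.01,5.97],0,-1]]'

```text
time_s: 14.7
ee_pos: [540.8, -152.1, 264.1]
ee_rot: [-8.6, 90.0, -103.1]
force: [0.0, -0.4, -0.6]
gripper_width: 41.8
```

```bash
python3 - <<'E'
from h import *
s,M=tool()
for n in ('scene','wrist'):
    f=viewer.grab_frame(n); cv2.imwrite(f'pics/{n}4.png',f[:,:,::-1])
crop('pics/scene4.png',150,60,170,230,2.6,'pics/s4c.png')
E
```

```text
t 14.7 tcp [ 540.8 -152.1  264.1] yaw_y -4.51 F [ 0.  -0.4 -0.6] T [ 0.01 -0.1  -0.03] w 41.8
```

View pics/s4c.png

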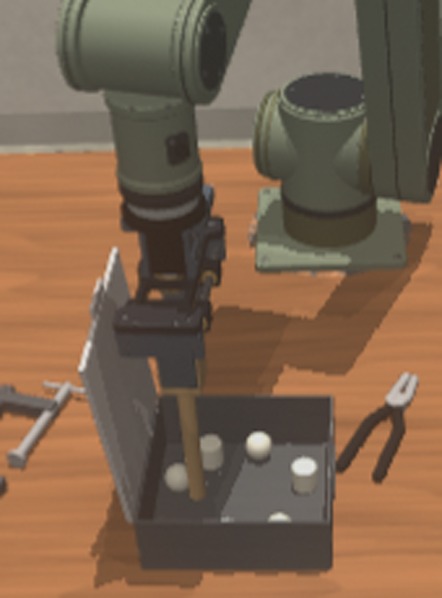

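View pics/wrist4.png

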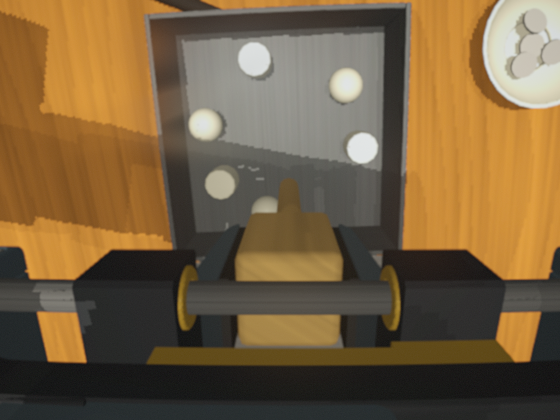

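```bash
python3 - <<'E'
from h import *
old=np.array([[593.2,-90.9],[571.8,-143.4],[547.3,-52.3],[526.4,-148.2],[499.3,-73.0],[485.0,-114.1]])
new=[]
for p,z in [((255,59),34),((346,85),19),((206,124),19),((362,148),34),((221,182),34),((266,210),19)]:
    q=atz('wrist',p,z)[:2]; new.append(q); print(q, np.linalg.norm(old-q,axis=1).round(0))
E
```

```text
[520.7 -39.4] [ 89. 116.  30. 109.  40.  83.]
[597.3 -65.4] [ 26.  82.  52. 109.  98. 122.]
[469.9 -89.2] [123. 115.  86.  82.  34.  29.]
[ 606.8 -120. ] [ 32.  42.  90.  85. 117. 122.]
[ 479.9 -140.5] [124.  92. 111.  47.  70.  27.]
[ 516.4 -173.9] [113.  63. 125.  28. 102.  68.]
```

>>> move_arm --moves '[[[0,0,-1.5],0,-1],[[0,0,-3],0,-1],[[-0.5,0,-4.5],0,-1],[[-4,-0.3,-4.8],0,-1],[[-8,-0.5,-5],0,-1],[[-12,-0.7,-6],0,-1],[[-16,-1,-9],0,-1],[[-17.8,-1.5,-13],0,-1],[[-17.8,-2,-18],0,-1],[[-17.8,-2.7,-23],0,-1],[[-17.8,-3.4,-28],0,-1],[[-17.8,-4,-32],0,-1],[[-17.8,-4.4,-35],0,-1],[[-17.8,-4.7,-37],0,-1],[[-17.8,-4.7,-37.9],0,-1],[[-17.8,-4.72,-37.9],0,-1],[[-17.8,-4.72,-37.9],0,-1],[[-17.8,-4.72,-37.9],0,-1]]'

```text
time_s: 17.05
ee_pos: [523.3, 228.5, 442.3]
ee_rot: [33.9, 90.0, -60.7]
force: [-1.1, 0.8, -1.9]
gripper_width: 41.9
```

```bash
python3 - <<'E'
from h import *
s,M=tool()
for n in ('scene','wrist','top'):
    f=viewer.grab_frame(n); cv2.imwrite(f'pics/{n}5.png',f[:,:,::-1])
t=s['ee_pos']+[0,-1,-250]
print(proj('scene',[t,t+[0,0,100]]),proj('wrist',[t,t+[0,0,100]]))
crop('pics/scene5.png',310,60,130,220,2.7,'pics/s5c.png')
crop('pics/wrist5.png',200,130,200,130,4,'pics/w5c.png')
E
```

```text
t 17.05 tcp [523.3 228.5 442.3] yaw_y -4.6 F [-1.1  0.8 -1.9] T [-0.03 -0.12 -0.01] w 41.9
[[368.  192.7]
 [372.5 160.2]] [[289.1 186.1]
 [289.4 217.1]]
```

View pics/s5c.png

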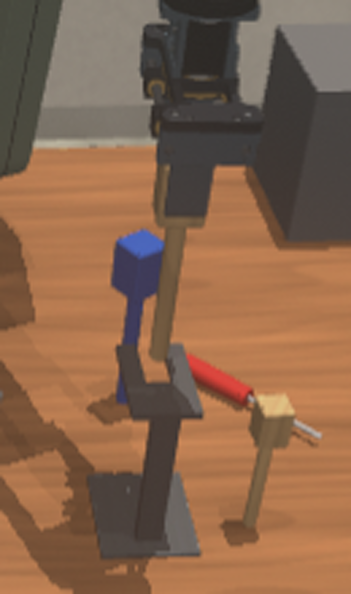

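View pics/w5c.png

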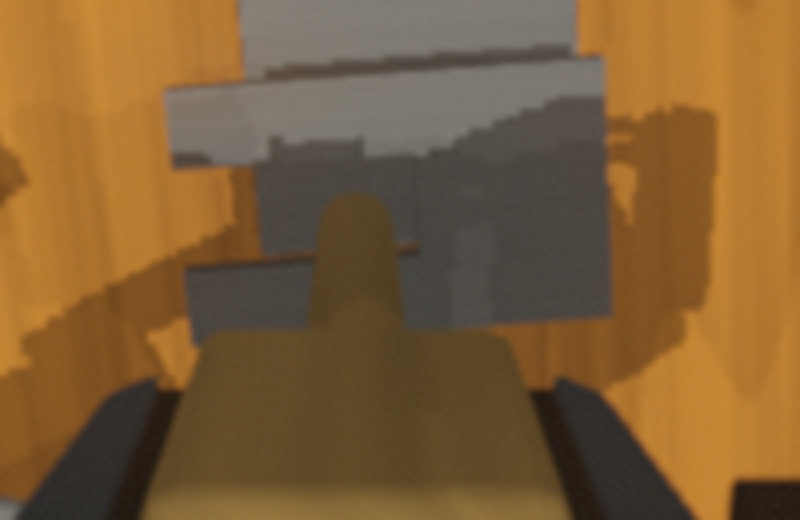

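```bash
python3 - <<'E'
from h import *
g=lambda x,y:(200+(x+.5)/4-.5,130+(y+.5)/4-.5)
for n,p,z in [('upL',(172,168),175),('loL',(190,268),175),('loR',(418,250),175),('outer lo R',(610,316),175),('outer up R',(604,57),175),('outer upL',(165,88),175),('tip',(360,231),192),('tiptop',(359,193),192)]:
    print(n,atz('wrist',g(*p),z))
E
```

```text
upL [478.3 242.  175. ]
loL [480.  216.3 175. ]
loR [537.6 216.3 175. ]
outer lo R [585.2 195.2 175. ]
outer up R [586.1 260.9 175. ]
outer upL [478.8 261.9 175. ]
tip [523.7 226.1 192. ]
tiptop [524.2 235.4 192. ]
```

```bash
python3 - <<'E'
from h import *
tool()
E
```

```text
t 17.2 tcp [523.3 228.8 442.3] yaw_y -4.57 F [-0.   0.  -0.7] T [-0.01 -0.07  0.04] w 41.8
```

>>> move_arm --moves '[[[0,0,-0.15],0,-1],[[1.0,0,-0.15],0,-1],[[1.0,0,-0.15],0,-1],[[1.0,0,-0.15],0,-1]]'

```text
time_s: 17.7
ee_pos: [523.3, 230.9, 432.0]
ee_rot: [-50.3, 90.0, -144.8]
force: [-0.4, 1.0, -0.5]
gripper_width: 42.1
```

```bash
python3 - <<'E'
from h import *
tool()
f=viewer.grab_frame('wrist'); cv2.imwrite(f'pics/wrist6.png',f[:,:,::-1])
crop('pics/wrist6.png',200,130,200,130,4,'pics/w6c.png')
E
```

```text
t 17.7 tcp [523.3 230.9 432. ] yaw_y -4.52 F [-0.4  1.  -0.5] T [-0.03 -0.13 -0.02] w 42.1
```

View pics/w6c.png

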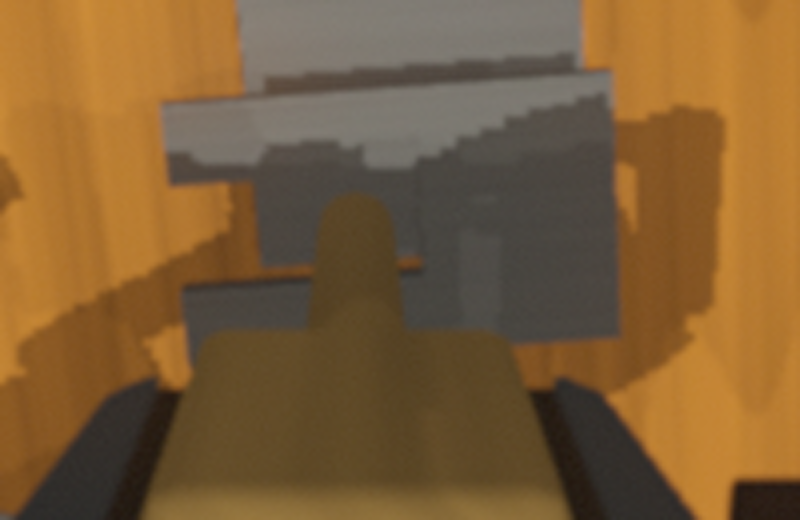

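```bash
python3 - <<'E'
from h import *
g=lambda x,y:(200+(x+.5)/4-.5,130+(y+.5)/4-.5)
for n,p,z in [('upL',(168,185),175),('loL',(183,287),175),('loR',(422,270),175),('tiptop',(359,193),182),('tiptop',(359,190),182),('tipL',(321,225),182),('tipR',(394,225),182)]:
    print(n,atz('wrist',g(*p),z))
E
```

```text
upL [478.3 241.7 175. ]
loL [479.1 216.1 175. ]
loR [538.1 215.7 175. ]
tiptop [524.2 237.4 182. ]
tiptop [524.3 238.2 182. ]
tipL [514.6 230.4 182. ]
tipR [531.9 229.1 182. ]
```

>>> move_arm --moves '[[[1,0,0],0,-1],[[2,0,0],0,-1],[[3.5,0,0],0,-1],[[3.5,0,0],0,-1]]'

```text
time_s: 18.25
ee_pos: [522.8, 230.6, 395.2]
ee_rot: [-60.9, 89.8, -155.4]
force: [-0.2, -0.5, -1.2]
gripper_width: 41.7
```

```bash
python3 - <<'E'
from h import *
tool()
f=viewer.grab_frame('scene'); cv2.imwrite(f'pics/scene7.png',f[:,:,::-1])
crop('pics/scene7.png',310,60,130,220,2.7,'pics/s7c.png')
E
```

```text
t 18.25 tcp [522.8 230.6 395.2] yaw_y -4.53 F [-0.2 -0.5 -1.2] T [-0.02 -0.1  -0.02] w 41.7
```

View pics/s7c.png

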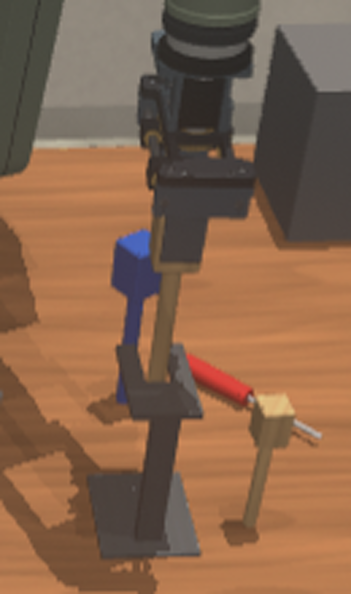

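>>> move_arm --moves '[[[3,0,0],0,-1],[[6,0,0],0,-1],[[9,0,0],0,-1],[[11,0,0],0,-1],[[12,0,0],0,-1],[[12,0,0],0,-1],[[12,0,0],0,-1]]'

```text
time_s: 19.18
ee_pos: [523.9, 231.1, 278.4]
ee_rot: [115.2, 89.9, 20.7]
force: [0.5, 0.1, -0.9]
gripper_width: 42.0
```

>>> move_arm --moves '[[[0.4,0,0],0,-1],[[0.7,0,0],0,-1],[[0.7,0,0],0,-1],[[0.7,0,0],0,-1]]'

```text
time_s: 19.68
ee_pos: [523.3, 230.8, 270.3]
ee_rot: [52.9, 90.0, -41.6]
force: [-0.3, -0.4, -1.2]
gripper_width: 42.0
```

>>> move_arm --moves '[[[0.05,0,0],0,-1],[[0.05,0,0],0,0],[[0.05,0,0],0,0.3],[[0.05,0,0],0,0.6],[[0.05,0,0],0,0.8],[[0.05,0,0],0,0.8],[[-2,0,0],0,0.8],[[-6,0,0],0,0.8],[[-10,0,0],0,0.8],[[-10,0,0],0,0.8]]'

```text
time_s: 20.92
ee_pos: [524.3, 231.2, 373.8]
ee_rot: [116.6, 89.6, 22.1]
force: [-0.2, -0.0, -0.7]
gripper_width: 82.1
```

```bash
python3 - <<'E'
from h import *
tool()
for n in ('scene','wrist'):
    f=viewer.grab_frame(n); cv2.imwrite(f'pics/{n}8.png',f[:,:,::-1])
crop('pics/scene8.png',310,60,130,220,2.7,'pics/s8c.png')
E
```

```text
t 20.93 tcp [524.3 231.2 373.8] yaw_y -4.53 F [-0.2 -0.  -0.7] T [ 0.02 -0.06  0.04] w 82.1
```

View pics/s8c.png

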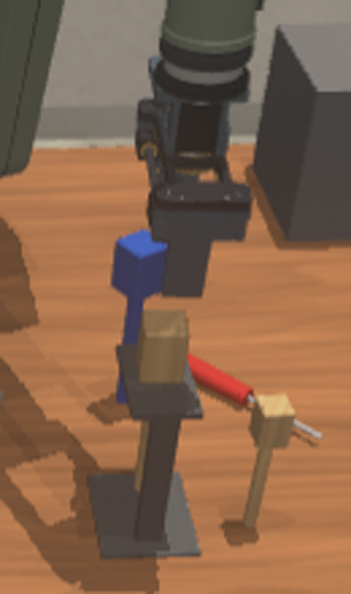

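View pics/wrist8.png

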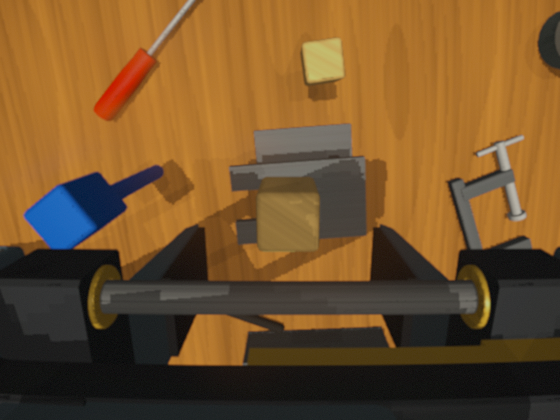

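>>> move_arm --moves '[[[-2,0,2],0,-1],[[-2,0.6,7],0,-1],[[-2,1.2,12],-0.04,-1],[[-2,1.7,17],-0.04,-1],[[-2,2.2,22],-0.04,-1],[[-2,2.7,27],-0.04,-1],[[-2,3.2,32],-0.04,-1],[[-2,3.7,37],-0.04,-1],[[-2,4.2,42],-0.04,-1],[[-2,4.6,46],-0.04,-1],[[-2,4.8,49],-0.04,-1],[[-2,4.8,50],-0.04,-1],[[-2,4.8,50],-0.04,-1],[[-2,4.8,50],-0.04,-1]]'

```text
time_s: 22.78
ee_pos: [531.7, -270.2, 390.0]
ee_rot: [-149.6, 89.9, 118.2]
force: [-0.4, -1.2, -0.1]
gripper_width: 0.9
```

```bash
python3 - <<'E'
from h import *
tool()
for n in ('scene','wrist','top'):
    f=viewer.grab_frame(n); cv2.imwrite(f'pics/{n}9.png',f[:,:,::-1])
crop('pics/scene9.png',130,50,170,230,2.6,'pics/s9c.png')
E
```

```text
t 22.77 tcp [ 531.7 -270.2  390. ] yaw_y -2.17 F [-0.4 -1.2 -0.1] T [ 0.06 -0.13  0.06] w 0.9
```

View pics/s9c.png

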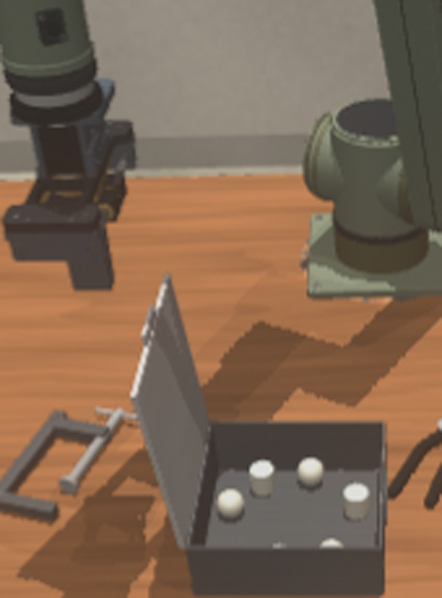

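View pics/wrist9.png

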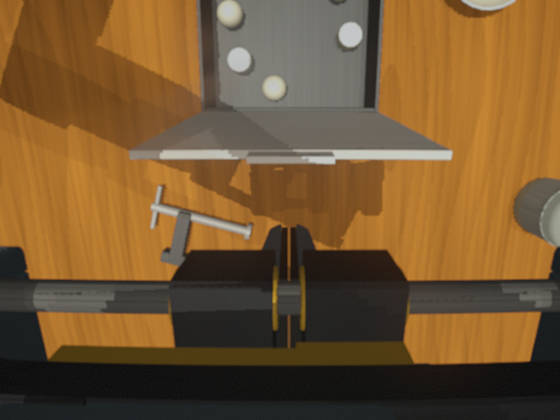

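View pics/top9.png

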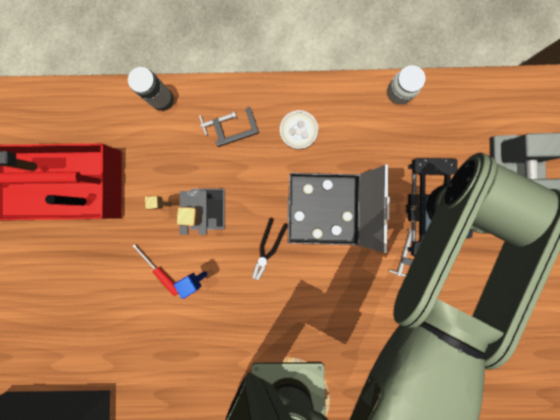

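>>> move_arm --moves '[[[0,2,0],0,-1],[[0,4.9,0],0,-1],[[3,4.9,0],0,-1],[[7,4.9,0],0,-1],[[9.5,4.9,0],0,-1],[[10.2,4.9,0],0,-1],[[10.2,4.9,0],0,-1]]'

```text
time_s: 23.8
ee_pos: [580.9, -273.1, 288.8]
ee_rot: [63.1, 90.0, -29.1]
force: [-0.4, 0.2, 0.5]
gripper_width: 0.3
```

```bash
python3 - <<'E'
from h import *
s,M=tool()
a=np.radians(-2.2);d=s['ee_pos'][:2]-[539,-106]
X=d@[np.cos(a),np.sin(a)];Y=d@[-np.sin(a),np.cos(a)];Z=s['ee_pos'][2];print(X,Y,Z)
def P(t):
    t=np.radians(t);r=140
    return np.array([-97+r*np.cos(t)-6*np.sin(t)-16, 70+r*np.sin(t)+6*np.cos(t)+78])
th=[*np.linspace(100,40,20),*np.linspace(37,-1,20)]
for i in (0,20):
    b=np.array([Y,Z]) if i==0 else P(40)
    print([[[float((b-P(t))[1].round(2)/10),0,float((b-P(t))[0].round(2)/10)],0,-1] for t in th[i:i+20]])
f=viewer.grab_frame('scene'); cv2.imwrite('pics/scene10.png',f[:,:,::-1])
crop('pics/scene10.png',130,50,170,230,2.6,'pics/s10c.png')
E
```

```text
t 23.8 tcp [ 580.9 -273.1  288.8] yaw_y -2.21 F [-0.4  0.2  0.5] T [ 0.02 -0.1   0.03] w 0.3
48.32613469934504 -165.33302008519712 288.7874314146953
[[[0.396, 0, -2.211], 0, -1], [[0.25, 0, -2.9699999999999998], 0, -1], [[0.146, 0, -3.7350000000000003], 0, -1], [[0.08499999999999999, 0, -4.505], 0, -1], [[0.066, 0, -5.277], 0, -1], [[0.09, 0, -6.049], 0, -1], [[0.156, 0, -6.8180000000000005], 0, -1], [[0.264, 0, -7.583], 0, -1], [[0.41500000000000004, 0, -8.34], 0, -1], [[0.607, 0, -9.088], 0, -1], [[0.8390000000000001, 0, -9.824], 0, -1], [[1.1119999999999999, 0, -10.547], 0, -1], [[1.425, 0, -11.253], 0, -1], [[1.7760000000000002, 0, -11.940999999999999], 0, -1], [[2.164, 0, -12.608], 0, -1], [[2.588, 0, -13.254], 0, -1], [[3.0469999999999997, 0, -13.874], 0, -1], [[3.54, 0, -14.469], 0, -1], [[4.0649999999999995, 0, -15.035], 0, -1], [[4.62, 0, -15.572], 0, -1]]
[[[0.554, 0, -0.481], 0, -1], [[0.9369999999999999, 0, -0.7849999999999999], 0, -1], [[1.331, 0, -1.076], 0, -1], [[1.734, 0, -1.3519999999999999], 0, -1], [[2.147, 0, -1.6149999999999998], 0, -1], [[2.568, 0, -1.863], 0, -1], [[2.998, 0, -2.096], 0, -1], [[3.436, 0, -2.314], 0, -1], [[3.8810000000000002, 0, -2.516], 0, -1], [[4.333, 0, -2.7030000000000003], 0, -1], [[4.792, 0, -2.8739999999999997], 0, -1], [[5.256, 0, -3.029], 0, -1], [[5.725, 0, -3.1670000000000003], 0, -1], [[6.1979999999999995, 0, -3.289], 0, -1], [[6.676, 0, -3.3950000000000005], 0, -1], [[7.156999999999999, 0, -3.4840000000000004], 0, -1], [[7.641, 0, -3.5549999999999997], 0, -1], [[8.126999999999999, 0, -3.6100000000000003], 0, -1], [[8.614, 0, -3.6479999999999997], 0, -1], [[9.103, 0, -3.6689999999999996], 0, -1]]
```

View pics/s10c.png

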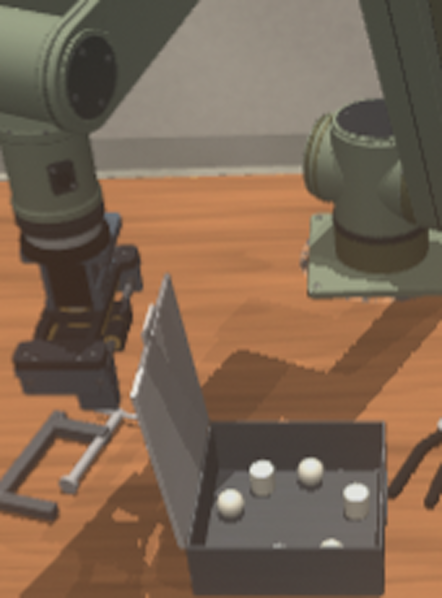

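>>> move_arm --moves '[[[0.1,0,-1],0,-1],[[0.1,0,-1.8],0,-1],[[0.1,0,-2.4],0,-1],[[0.1,0,-3],0,-1],[[0.1,0,-3.7],0,-1],[[0.1,0,-4.5],0,-1],[[0.1,0,-5.3],0,-1],[[0.1,0,-6.0],0,-1],[[0.16,0,-6.8],0,-1],[[0.26,0,-7.6],0,-1],[[0.41,0,-8.3],0,-1]]'

```text
time_s: 25.22
ee_pos: [584.0, -189.8, 283.9]
ee_rot: [-99.6, 90.0, 168.2]
force: [0.7, -2.7, 0.7]
gripper_width: 0.5
```

```bash
python3 - <<'E'
from h import *
tool()
f=viewer.grab_frame('scene'); cv2.imwrite('pics/scene11.png',f[:,:,::-1])
crop('pics/scene11.png',130,50,170,230,2.6,'pics/s11c.png')
E
```

```text
t 25.23 tcp [ 584.  -189.8  283.9] yaw_y -2.23 F [ 0.7 -2.7  0.7] T [-0.47 -0.26 -0.05] w 0.5
```

View pics/s11c.png

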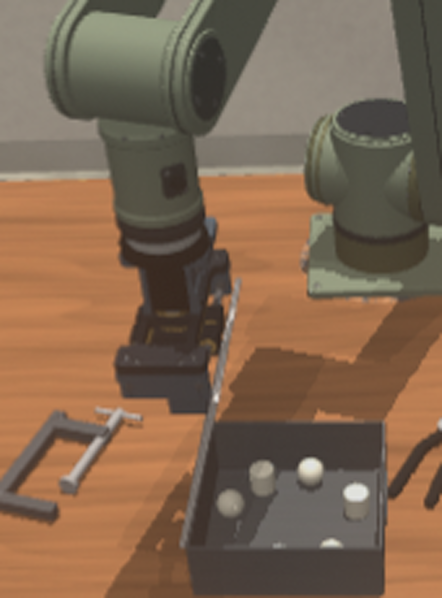

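>>> move_arm --moves '[[[0.2,0,-0.8],0,-1],[[0.42,0,-1.5],0,-1],[[0.7,0,-2.25],0,-1],[[1.0,0,-2.95],0,-1],[[1.36,0,-3.64],0,-1],[[1.75,0,-4.3],0,-1],[[2.18,0,-4.95],0,-1],[[2.64,0,-5.57],0,-1],[[3.13,0,-6.17],0,-1],[[3.65,0,-6.73],0,-1],[[4.2,0,-7.27],0,-1]]'

```text
time_s: 26.65
ee_pos: [586.7, -117.3, 241.8]
ee_rot: [-100.5, 90.0, 167.2]
force: [0.2, -2.8, 0.4]
gripper_width: 0.4
```

```bash
python3 - <<'E'
from h import *
tool()
f=viewer.grab_frame('scene'); cv2.imwrite('pics/scene12.png',f[:,:,::-1])
crop('pics/scene12.png',130,50,170,230,2.6,'pics/s12c.png')
E
```

```text
t 26.65 tcp [ 586.7 -117.3  241.8] yaw_y -2.24 F [ 0.2 -2.8  0.4] T [-0.36 -0.02  0.  ] w 0.4
```

View pics/s12c.png

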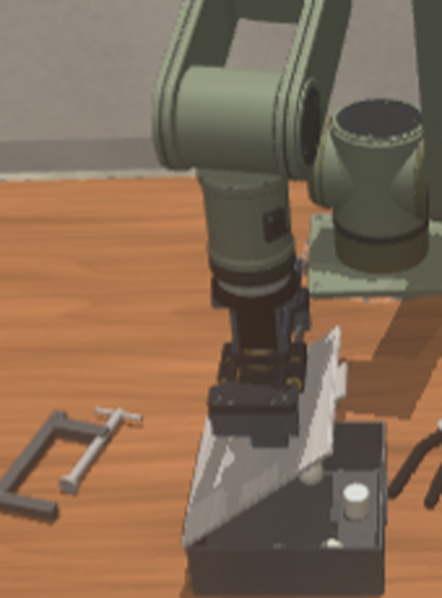

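>>> move_arm --moves '[[[0.55,0,-0.48],0,-1],[[0.94,0,-0.78],0,-1],[[1.33,0,-1.08],0,-1],[[1.73,0,-1.35],0,-1],[[2.15,0,-1.61],0,-1],[[2.57,0,-1.86],0,-1],[[3.0,0,-2.1],0,-1],[[3.44,0,-2.31],0,-1],[[3.88,0,-2.52],0,-1],[[4.33,0,-2.7],0,-1],[[4.79,0,-2.87],0,-1],[[5.26,0,-3.03],0,-1],[[5.73,0,-3.17],0,-1],[[6.2,0,-3.29],0,-1],[[6.68,0,-3.4],0,-1],[[7.16,0,-3.48],0,-1],[[7.64,0,-3.55],0,-1],[[8.0,0,-3.6],0,-1],[[8.3,0,-3.62],0,-1]]'

```text
time_s: 29.08
ee_pos: [588.2, -81.5, 158.9]
ee_rot: [115.9, 90.0, 23.6]
force: [0.6, -1.1, 2.0]
gripper_width: 0.4
```

```bash
python3 - <<'E'
from h import *
tool()
f=viewer.grab_frame('scene'); cv2.imwrite('pics/scene13.png',f[:,:,::-1])
crop('pics/scene13.png',130,50,170,230,2.6,'pics/s13c.png')
E
```

```text
t 29.07 tcp [588.2 -81.5 158.9] yaw_y -2.24 F [ 0.6 -1.1  2. ] T [-0.11 -0.06 -0.  ] w 0.4
```

View pics/s13c.png

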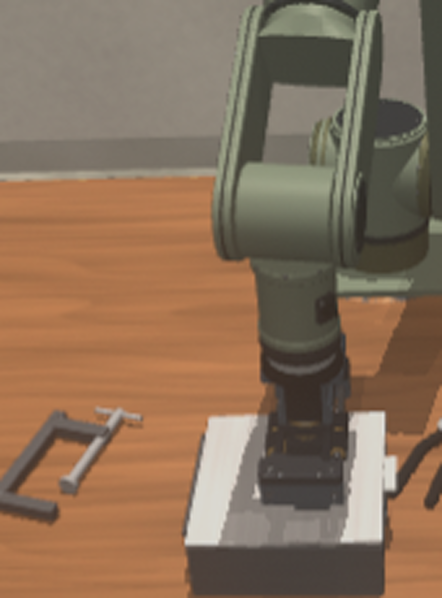

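>>> move_arm --moves '[[[0.1,0,0],0,-1],[[0.2,0,0],0,-1],[[0.3,0,0],0,-1],[[0.4,0,0],0,-1],[[0.45,0,0],0,-1],[[0.45,0,0],0,-1]]'

```text
time_s: 29.88
ee_pos: [588.2, -81.6, 154.6]
ee_rot: [22.7, 90.0, -69.6]
force: [-0.1, 0.5, 1.0]
gripper_width: 0.5
```

>>> move_arm --moves '[[[0.1,0,0],0,-1],[[0.1,0,0],0,-1],[[0.1,0,0],0,-1]]'

```text
time_s: 30.25
ee_pos: [588.2, -81.6, 154.5]
ee_rot: [69.1, 90.0, -23.2]
force: [-1.6, 1.7, 5.7]
gripper_width: 0.3
```

>>> move_arm --moves '[[[0.1,0,0],0,-1],[[0.1,0,0],0,-1],[[0.1,0,0],0,-1]]'

```text
time_s: 30.62
ee_pos: [588.1, -81.6, 154.5]
ee_rot: [76.2, 89.9, -16.0]
force: [-2.9, 1.1, 11.1]
gripper_width: 0.3
```

Position holds at 154.5 while the force rises, so the cover is on its stop. Now I retreat up.

>>> move_arm --moves '[[[-0.5,0,0],0,-1],[[-3,0,0],0,-1],[[-7,0,0],0,-1],[[-12,0,0],0,-1],[[-17,0,0],0,-1],[[-20,0,6],0,-1],[[-20,0,12],0,-1],[[-20,0,18],0,-1],[[-20,0,24],0,-1],[[-20,0,28],0,-1],[[-20,0,28],0,-1]]'

```text
time_s: 32.0
ee_pos: [576.5, -364.4, 351.3]
ee_rot: [-85.4, 89.9, -177.8]
force: [1.1, 0.2, -1.4]
gripper_width: 0.6
```

```bash
python3 - <<'E'
from h import *
tool()
for n in ('scene','top'):
    f=viewer.grab_frame(n); cv2.imwrite(f'pics/{n}14.png',f[:,:,::-1])
crop('pics/scene14.png',170,190,130,100,6,'pics/s14c.png')
E
```

```text
t 32.0 tcp [ 576.5 -364.4  351.3] yaw_y -2.47 F [ 1.1  0.2 -1.4] T [ 0.02 -0.12 -0.04] w 0.6
```

View pics/s14c.png

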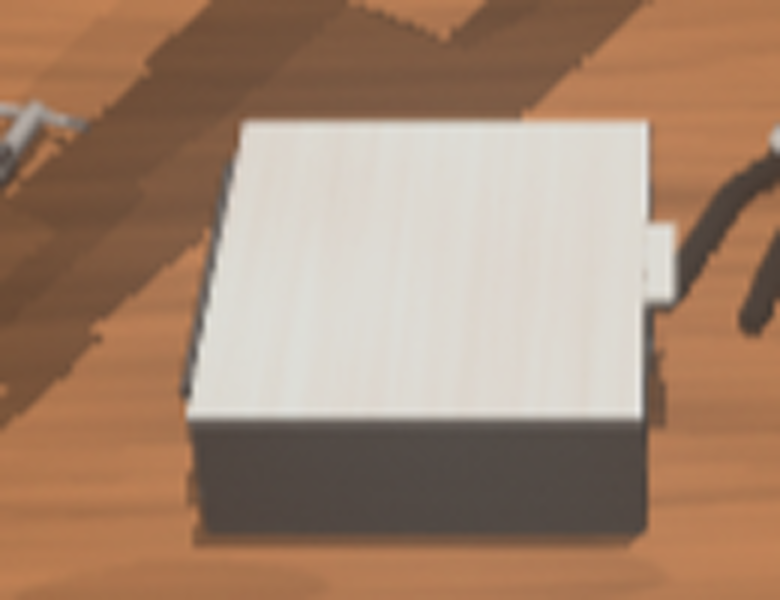

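View pics/scene14.png

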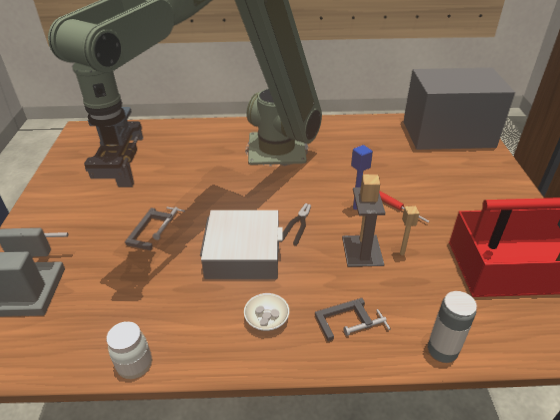

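View pics/top14.png

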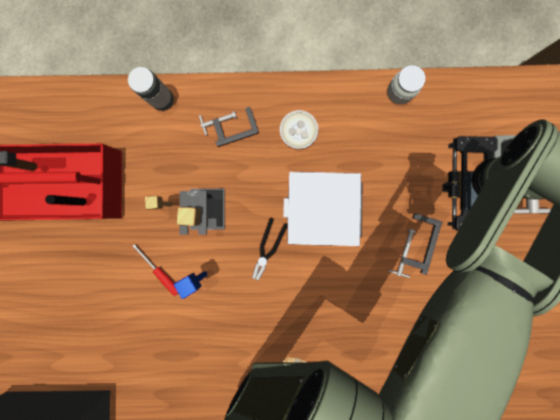

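The final pictures show the cover flat on the tub (scene (242,238)) and the rod hanging in the rack (scene (370,188), top (187,217)). The bystanders have not moved and the arm is clear.

```bash
python3 -c "
from workcell import env
print(env.job_done())"
```

```text
the job is handed in; nothing more can be done
None
```

I stirred the stones with the larger pale rod, hung it back in its rack, and then pushed the cover shut. I handed the job in at about 32 s, well inside the 72 s limit.

- **Stirring:** With the tip about 10 mm above the tub's floor, I started at the hinge side. I went once round anticlockwise at a 47 mm radius, about 7° past the full circle. Measured afterwards, all six stones had shifted by about 26–42 mm (half their width is about 15 mm). All six were still in the tub in the last view before the cover came over.
- **Rod:** After release, the pictures show it upright in the slot with the handle resting on the prongs. Its axis is within a few millimetres of the seat. On the way back the tip was about 2–2.5 mm off the slot's middle, and I corrected that before lowering it.
- **Cover:** I pushed it over and down with closed fingers, with forces of about 3 N. I ended with an 11 N press, and the height stayed at 154.5 mm while the force rose, so the cover was on its stop. It stayed flat after I moved away.
- **Bystanders:** The last top and scene pictures show the other things where they were.

No check failed; the only disagreement was that tip offset.

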